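Free a stalled rack-railway car behind the emergency stop

TASK

The teal railway car has stalled short of the station. Cut the track power before you touch it: press the red mushroom button down until it stays down by itself; then push the car along the rails, keeping it on them, in under the station roof until it stands against the buffer stop. With the car home, twist the mushroom head clockwise until it springs back up so that the power is on again, and leave the tub, the lamp globe, the ticket booth and the loose track piece where they are.

Things in the scene. Friction and masses are not known exactly. Their poses are not given: they have to be found in the camera images.
- estop: Emergency-stop station fixed to the table, on the robot's left or right: grey base and yellow cover, a 72 x 72 mm box 50 mm high with a black collar (32 mm across, 3 mm high) on top and the red mushroom head above it on the box's upright centre line. Origin: centre of the box's underside on the table, z up.
- estop_top (a point): Top centre of the red mushroom head; moves with it. Head: round, 40 mm across, 18 mm thick, upright grip band from 16 to 5.5 mm below this point, domed above, three white clockwise arrows on top. Up: point 80 mm above the table, head's underside 12 mm above the box; latched: 74.5 and 6.5 mm.
- estop_press (a joint): How far the head is down, m: 0 up (power on), 0.0055 latched and let go, hard stop 0.0072. A spring pushes it up (3 to 6 N; 6 to 9 N presses it past the latch). Pressed at least 6 mm it latches and stays down when let go; pressed less it springs back. Pulling does not free it.
- estop_turn (a joint): How far the head is turned clockwise seen from above, rad: 0 at rest, hard stop 0.96; a light spring (0.03 to 0.11 N m) turns it back when let go. Latched, turning past about 0.7 frees the latch: the head springs up 5.5 mm as soon as nothing holds it down (a firm grip does, until the fingers open) and stays up.
- station: Terminus fixed to the table: straight wooden rack track, 400 mm long (along y), 64 mm wide, steel rails with tops 18 mm above the table; buffer stop at the +y end. Origin: underside, middle of the track. On the +x side a grey platform, x 34 to 134, y 85 to 195 mm, 24 mm high, carries two roof posts at x = 62 mm.
- roof_edge (a point): Middle of the station roof's edge over the track, at station (0, 115, 98) mm: the dark wooden roof spans station x -34 to 74, y 115 to 193 mm, underside 98 mm and top 103 mm above the table. The car (86 mm high above the table) passes under it; a gripper does not. Axes as the station.
- buffer_face (a point): Middle of the front face of the red buffer-stop beam (56 mm wide, 16 mm high), at station (0, 165, 40) mm; axes as the station, y along the track away from the car.
- car: Loose teal car, 0.2 to 0.4 kg, on the rails; y axis towards the buffer stop. Origin: rail-top height, mid-length. Flat upright sides and ends: 120 mm long, 50 mm wide, 14 to 62 mm above the origin; grey roof 52 x 116 mm, to 68 mm. Flanges 3.5 mm down between the rails, 1.5 mm side play; axles 80 mm apart. The geared wheels do not roll: it slides with 1 to 3 N drag and stays put.
- car_front (a point): Middle of the car's leading end at its two buffer faces (x +-19 mm, 9 mm across; 2 mm ahead of the end wall): 62 mm ahead (+y) of the car's origin, 22 mm above it. Against the buffer stop it meets buffer_face. The rear end is the same, mirrored.
- booth: Bystander: grey plastic ticket booth with a red roof, 50 x 50 mm, 64 mm high, loose on the platform beyond the roof posts. Origin: centre of its underside.
- tub: Bystander: round parts tub with a blue twist cap, 76 mm across, 64 mm high, loose on the table on the side where the emergency stop is not. Origin: centre of its underside.
- globe: Bystander: opal glass mini globe lamp shade, 72 mm across, 73 mm high, loose, standing on its brass collar. Origin: centre of its underside.
- spare: Bystander: loose wooden rack track piece, 56 x 140 x 18 mm high (long side along its y). Origin: centre of its underside.
Not all that is in view belongs to the job. Leave any green or orange look-alike of the estop alone. There is more than one size of the car; the one meant has the size given above.

How it is judged:
By the outcome, as a careful person would: the job done as asked, in the order asked, and still so for the second after the job is handed in, with the robot touching nothing.
It also fails if it takes over 56 s, if anything falls off the work surface, if the arm or the gripper's body presses on something with over 40 N, if the wrist force passes 120 N, or if a joint passes its speed limit or range.

ROBOT

A 7-joint arm with a two-finger parallel gripper is mounted at the origin on the work surface. World frame = base frame: x ahead of the robot, y to its left, z up, the work surface at z = 0. Lengths are in m, angles in rad, forces in N, time in s.
With the tool pointing down it reaches from about 0.425 to 0.95 m from the base axis. Payload 4.7 kg.
Tool frame: the origin (TCP) lies on the centre line of the jaws, within the pads' length; the fingertips stand robot.nose_length ahead of it and the grasp point (between the pads) lies 8 mm behind it (robot.nose_length is the distance from the TCP to the fingertips, in m); z points along the fingers, y is the line along which they close (so a half turn about z gives the same grasp; the last joint's range is limited). The gripper opens to 85 mm and grips with 20 to 120 N. Pads are 22 mm wide; open, the fingers measure 114 mm over their backs; the gripper's body (76 mm by 85 mm) begins 54 mm behind the grasp point. The pads swing forward as they close: fully open they stand 13 mm farther back than shut.
Start: joints at [1.09, 0.469, -0.049, 1.532, 0.024, 1.141, -0.082], TCP at [0.295, -0.607, 0.242] pointing down, gripper open.
Joint ranges: [-2.59, 2.59], [-0.33, 1.99], [-1.39, 1.29], [0.1, 2.45], [-1.04, 4.18], [0.21, 1.99], [-2.66, 2.66]. Speed limits (rad/s): [2.57, 2.57, 3.14, 3.14, 3.14, 3.14, 3.14].

INTERFACE

Orientations are given as [roll, pitch, yaw] about the fixed x, y, z axes, in that order (R = Rz(yaw) Ry(pitch) Rx(roll)).
In Python, from plant import robot gives the robot as it stands. Calls block until the motion is done:
- robot.goto(position, orientation): joint-space move of the TCP to a pose.
- robot.move_straight(position, vel=0.15, attitude=None, contact_N=None): straight line of the TCP; attitude=None keeps the orientation; vel is the mean speed in m/s. With contact_N (N) it stops when the force on the tool has changed by that much, and returns True; else False.
- robot.move_joints(angles): joint-space move.
- robot.grip(opening, strength=None): opening from 0.0 (shut) to 1.0 (fully open); strength is the grip in N (None keeps the last); returns when the fingers have stopped.
- robot.sleep(seconds).
- robot.inverse_kinematics(position, orientation): joint angles nearest the present ones, or None.
- robot.sense(): the state.
- robot.grab_frame(name): name is "scene" or "side" or "wrist"; returns a dict with "image" (480x640x3 uint8, red, green, blue), "range_z" (480x640 float32, m along the optical axis (not along the pixel's ray), 0 where there is no reading), "fx", "fy", "cx", "cy" (pixels), "dist_coeffs" ([k1, k2, p1, p2, k3] as OpenCV has them; the pictures are not rectified), "R" (3x3) and "t" (3): a world point X has camera coordinates R X + t. Camera axes: x right, y down, z forward; pixel columns grow to the right and rows downward; lengths in m; the calibration is good to about 2 mm. A picture is of the moment at which its call begins.
A pose or a line that the arm cannot do raises robot.IKError and nothing moves.
- robot.close_job(): hands the job in; it is judged then, once.
The state is a dict: "t": time; "joint_pos": joint angles; "joint_velocities": joint speeds; "effort": joint torques, N m; "tcp_pos": TCP position; "tcp_rot": TCP orientation; "wrist_force": force on the tool from outside, world axes, zero at the start; "torque": the same for the moment, N m; "opening": opening from 0.0 (shut) to 1.0 (fully open); "gripper_force": force on a finger pad.
Only numpy, scipy, OpenCV 4.12 (cv2) and the standard library are available. Lean on these libraries where they do the work, as an engineer would, in place of code of your own. Each camera call takes 0.05 s, during which the arm holds its last target. There are 200 camera calls.

## Working session

There is one attempt and no reset: what is moved stays moved. The work goes in short steps, each a Python script; the robot and the scene stay as the last script left them, time stands still between calls to the robot, and variables do not carry over. Pictures are saved under pics/ and viewed, at most 10 in all, crops included, and the job is handed in when it is done.

```bash
ls; mkdir -p pics
python3 - <<'E'
from plant import robot
import cv2,numpy as np
for n in("scene","side"):
    f=robot.grab_frame(n); np.savez('pics/'+n+'.npz',**f)
    cv2.imwrite(f'pics/{n}0.png',f["image"][...,::-1])
    print(n,f["fx"],f["cx"],f["dist_coeffs"],(-f["R"].T@f["t"]),(f["range_z"]>0).mean())
print(robot.sense(),robot.nose_length)
E
```

```text
pics
scene 436.0924934169565 316.43460492566317 [-0.06007813  0.          0.          0.          0.        ] [ 0.82544803 -0.40104002  0.58160157] 0.995966796875
side 486.56231511523424 319.3400487410079 [-0.07497899  0.          0.          0.          0.        ] [0.56578021 0.7105119  0.49840989] 0.996015625
{'t': 0.1, 'joint_pos': array([ 1.09010839,  0.4693783 , -0.04858062,  1.53358097,  0.02407729,
        1.14100474, -0.08229312]), 'joint_velocities': array([ 0.00016156, -0.0009679 , -0.00056682, -0.00203727, -0.00062917,
       -0.00024809,  0.0003212 ]), 'effort': array([ 1.52406225e-03, -5.11509776e+01, -4.67321137e-02, -2.38389766e+01,
        1.07408859e-02,  4.30668777e-03, -1.96478277e-05]), 'tcp_pos': array([ 0.29447557, -0.60681145,  0.24135173]), 'tcp_rot': array([-3.13980644e+00,  4.85166713e-05,  4.51801741e-01]), 'wrist_force': array([0.46877008, 0.01981757, 0.17326288]), 'torque': array([ 0.00614843, -0.00168877,  0.00843292]), 'gripper_force': 0.0, 'opening': 1.0000337787207496} 0.011
```

View pics/scene0.png

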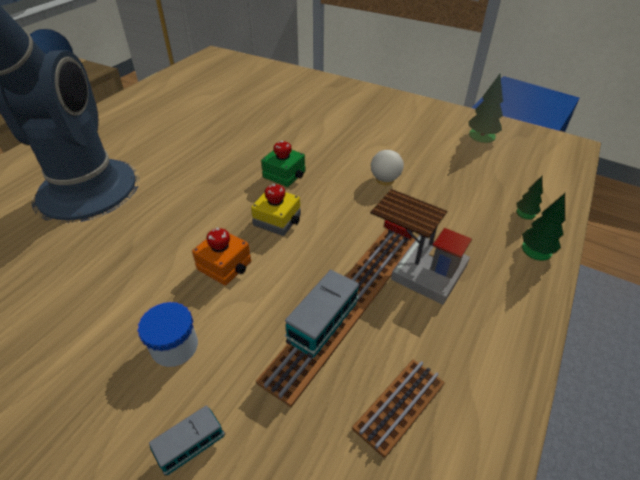

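View pics/side0.png

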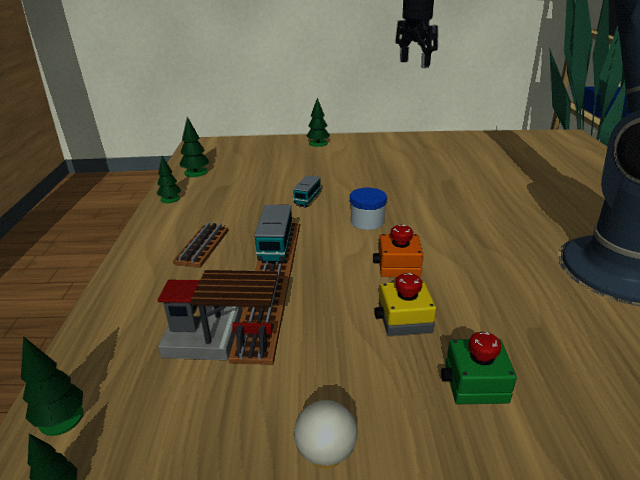

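The scene view shows three e-stop types: green (283,165), yellow on a grey base (276,208) and orange (221,255). The yellow/grey one fits the description. There are two teal cars: the one on the rails (322,312), and a smaller one loose on the table (187,440). The one on the rails should be the 120 mm car, which I'll check by measuring. The tub is at (167,333), the globe (387,167), the booth (450,252) and the spare (399,408).

```bash
cat > h.py <<'E'
import numpy as np,cv2
def cloud(f):
    v,u=np.mgrid[0:480,0:640]
    K=np.array([[f["fx"],0,f["cx"]],[0,f["fy"],f["cy"]],[0,0,1.]])
    n=cv2.undistortPoints(np.stack([u,v],-1).reshape(-1,1,2).astype(float),K,f["dist_coeffs"]).reshape(480,640,2)
    z=f["range_z"]; P=np.dstack([n*z[...,None],z])
    return (P-f["t"])@f["R"]
E
python3 - <<'E'
from h import *
for n in("scene","side"):
    f=dict(np.load(f'pics/{n}.npz')); P=cloud(f); I=f["image"].astype(int)
    hsv=cv2.cvtColor(f["image"],cv2.COLOR_RGB2HSV).astype(int)
    x,y,z=P[...,0],P[...,1],P[...,2]
    print(n,'table z',np.median(z[(z<.01)&(z>-.01)&(x>.4)&(x<.9)]))
    px={'scene':dict(yellow=(276,208),orange=(221,255),green=(283,165),car=(322,312),small=(187,440),tub=(167,325),globe=(387,167),roof=(410,212),booth=(452,243),spare=(399,408)),
        'side':dict(yellow=(405,320),orange=(400,255),green=(480,380),car=(273,220),small=(307,187),tub=(368,198),globe=(326,432),roof=(240,288),booth=(180,290),spare=(200,243))}[n]
    for k,(a,b) in px.items(): print(k,P[b,a].round(3))
    def rect(m,l):
        q=P[m][:,:2].astype(np.float32); r=cv2.minAreaRect(q)
        print(l,len(q),np.round(r[0],4),np.round(r[1],4),'ang',round(r[2],2),'z',np.percentile(P[m][:,2],[5,50,95]).round(4))
    def near(k,d): c=P[px[k][1],px[k][0]]; return np.hypot(x-c[0],y-c[1])<d
    gray=hsv[...,1]<60
    rect(near('car',.09)&(z>.0835),'carroof')
    rect(near('small',.08)&(z>.025)&gray,'small')
    rect(near('roof',.09)&(z>.099),'roof')
    red=((hsv[...,0]<8)|(hsv[...,0]>172))&(hsv[...,1]>130)
    m=near('yellow',.05)&(z>.056)
    rect(m,'head'); 
    mb=near('yellow',.07)&(z>.047)&(z<.052); rect(mb,'boxtop')
    # head fit: sphere-free circle by hull
    h=P[m]; 
    print('head max z',np.sort(h[:,2])[-10:].round(4), 'top pts mean',h[h[:,2]>np.percentile(h[:,2],90)].mean(0).round(4))
E
```

```text
scene table z 4.551556131559463e-05
yellow [0.441 0.107 0.05 ]
orange [ 0.429 -0.042  0.05 ]
green [0.373 0.234 0.049]
car [ 0.649 -0.082  0.087]
small [ 0.589 -0.306  0.049]
tub [ 0.461 -0.2    0.064]
globe [0.571 0.329 0.056]
roof [0.68  0.163 0.102]
booth [0.764 0.142 0.088]
spare [ 0.791 -0.12   0.01 ]
carroof 2322 [ 0.6394 -0.0643] [0.1157 0.0522] ang 85.26 z [0.0844 0.0861 0.0877]
small 1965 [ 0.5809 -0.3024] [0.0838 0.0364] ang 68.25 z [0.0469 0.0493 0.051 ]
roof 1975 [0.6779 0.1628] [0.0802 0.1081] ang 86.07 z [0.101  0.1027 0.1042]
head 302 [0.4295 0.1214] [0.0396 0.0355] ang 30.59 z [0.0663 0.0773 0.0805]
boxtop 593 [0.4288 0.123 ] [0.0719 0.0712] ang 4.12 z [0.0477 0.0495 0.0512]
head max z [0.0808 0.0808 0.0808 0.0809 0.0809 0.081  0.081  0.0812 0.0815 0.083 ] top pts mean [0.4289 0.1229 0.0806]
side table z -0.00028881528906147933
yellow [0.436 0.16  0.03 ]
orange [0.42  0.008 0.046]
green [0.367 0.296 0.045]
car [ 0.64  -0.058  0.085]
small [ 0.581 -0.277  0.048]
tub [ 0.456 -0.182  0.064]
globe [0.56  0.38  0.066]
roof [0.671 0.169 0.102]
booth [0.761 0.148 0.086]
spare [ 0.79  -0.103  0.015]
carroof 876 [ 0.6395 -0.062 ] [0.1154 0.0518] ang 85.31 z [0.0843 0.0856 0.0868]
small 260 [ 0.5809 -0.3003] [0.083  0.0373] ang 66.68 z [0.0459 0.0491 0.0506]
roof 2741 [0.6783 0.1643] [0.0807 0.1092] ang 85.95 z [0.1009 0.1025 0.1038]
head 465 [0.429  0.1287] [0.0329 0.0376] ang 78.66 z [0.0655 0.0771 0.0804]
boxtop 929 [0.4284 0.1266] [0.0704 0.0706] ang 3.83 z [0.0477 0.0495 0.0511]
head max z [0.0807 0.0808 0.0808 0.0808 0.0809 0.081  0.0811 0.0812 0.0813 0.0814] top pts mean [0.4292 0.1256 0.0805]
```

Run:
```python
import cv2,numpy as np
a=cv2.imread('pics/scene0.png');b=cv2.imread('pics/side0.png')
c=[cv2.resize(a[170:270,190:323],(400,300),interpolation=3),cv2.resize(a[250:370,250:410],(400,300),interpolation=3),cv2.resize(b[265:340,365:465],(400,300),interpolation=3),cv2.resize(b[195:345,150:350],(400,300),interpolation=3)]
cv2.imwrite('pics/crop1.png',np.vstack([np.hstack(c[:2]),np.hstack(c[2:])]))
```

```text
(no output)
```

View pics/crop1.png

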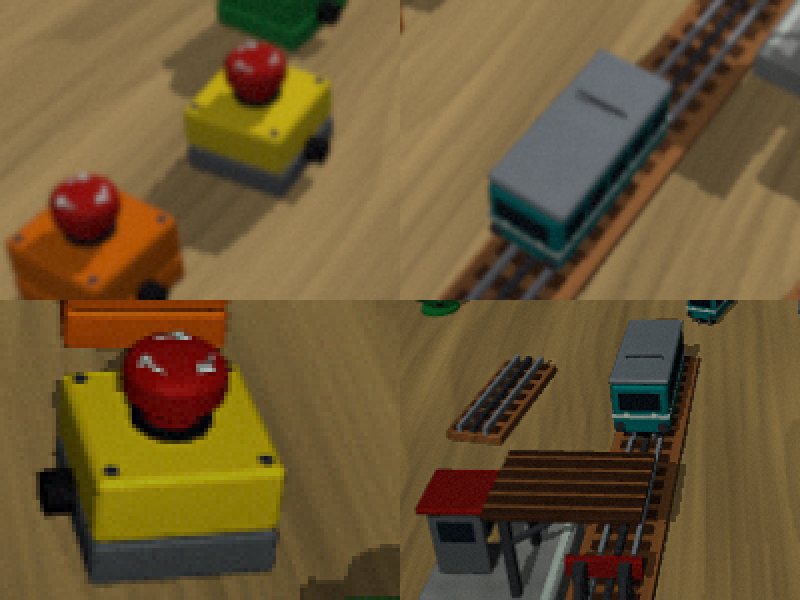

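The crop confirms both targets. The yellow/grey e-stop is upright at about (0.429, 0.124), with its top at 80 mm. The car on the rails has a 116 x 52 mm roof at 86 mm, so it is the right size; the loose one is only 84 x 37 mm. I'm moving above the button and checking it with the wrist camera.

Run:
```python
from plant import robot
from h import *
pi=np.pi
for yaw in (1.2,.8,.45,0,-.45,-.9):
    q=robot.inverse_kinematics([.429,.1245,.068],[pi,0,yaw]); print(yaw,None if q is None else np.round(q,2))
robot.goto([.429,.1245,.2],[pi,0,.45]); robot.grip(0.)
s=robot.sense(); print(s['t'],s['tcp_pos'],s['joint_pos'].round(2),s['opening'],s['wrist_force'],robot.nose_length)
f=robot.grab_frame("wrist"); np.savez('pics/wrist.npz',**f); cv2.imwrite('pics/w1.png',f["image"][...,::-1])
P=cloud(f); z=P[...,2]; d=np.hypot(P[...,0]-.429,P[...,1]-.1245)
for l,m in (('box',(d<.06)&(z>.047)&(z<.053)),('head',(d<.03)&(z>.06)&(z<.085))):
    q=P[m]; print(l,len(q),cv2.minAreaRect(q[:,:2].astype(np.float32)),cv2.minEnclosingCircle(q[:,:2].astype(np.float32)),np.percentile(q[:,2],[2,50,98]))
```

```text
1.2 [ 0.34  0.51 -0.89  2.18  0.62  0.72 -1.34]
0.8 [ 0.26  0.47 -0.78  2.18  0.53  0.68 -1.66]
0.45 [ 0.14  0.43 -0.63  2.19  0.42  0.64 -1.91]
0 [ 0.04  0.4  -0.5   2.19  0.33  0.61 -2.27]
-0.45 [-0.81  0.4   0.53  2.24 -0.36  0.59 -2.03]
-0.9 [-1.09  0.51  0.92  2.25 -0.67  0.68 -2.16]
3.5 [0.42900186 0.12450654 0.20000124] [ 0.34  0.23 -0.81  2.06  0.21  0.93 -1.7 ] 0.00035832420350697346 [0.00834361 0.10402732 0.66203597] 0.011
box 4544 ((0.4297771751880646, 0.12349483370780945), (0.07136091589927673, 0.0710599422454834), 3.619096517562866) ((0.429439514875412, 0.12343133240938187), 0.04818074777722359) [0.04753715 0.04936601 0.05084194]
head 2016 ((0.4295743405818939, 0.12361012399196625), (0.03886209428310394, 0.039154306054115295), 59.703216552734375) ((0.4295596778392792, 0.12350653111934662), 0.020003337413072586) [0.06785899 0.07837133 0.08052895]
```

View pics/w1.png

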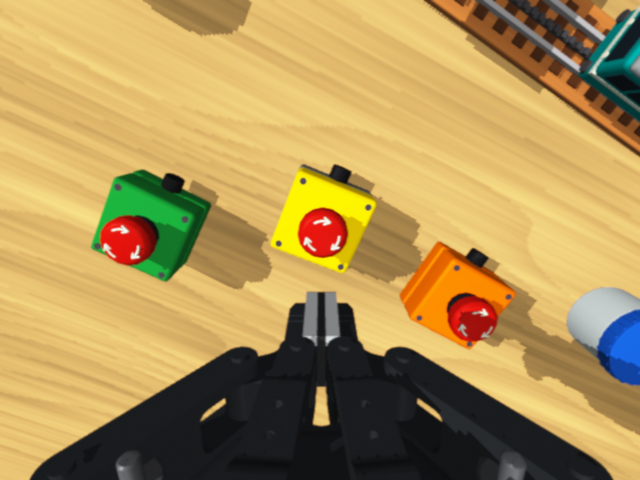

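The wrist view shows the yellow button at (323,233) between the green and the orange ones. Its centre is (0.4296, 0.1236) and its top is about 80.5 mm high. Next I press it.

Run:
```python
from plant import robot
from h import *
c=[.4296,.1236]
robot.move_straight(c+[.103],vel=.12)
r=robot.move_straight(c+[.078],vel=.02,contact_N=20)
s=robot.sense(); print(r,s['t'],s['tcp_pos'],s['wrist_force'])
robot.move_straight(c+[.2],vel=.15)
f=robot.grab_frame("wrist"); P=cloud(f); z=P[...,2]; d=np.hypot(P[...,0]-c[0],P[...,1]-c[1])
m=(d<.03)&(z>.055)&(z<.09); print('head',np.percentile(z[m],[2,50,98]),robot.sense()['t'])
```

```text
True 5.45 [0.42998301 0.12377018 0.08377319] [-2.55567133 -0.89862773 11.15499832]
head [0.06264206 0.07290672 0.07493738] 6.425
```

The head dropped from 80.5 to 74.9 mm and stays there unloaded, so it is latched. Next I go behind the car, with the jaw line along the track.

Run:
```python
from plant import robot
from h import *
pi=np.pi; c=np.array([.6395,-.063]); u=np.array([.0785,.9969])
p=c-u*.112
for yaw in (-.0785,pi-.0785):
  print(yaw,[None if (q:=robot.inverse_kinematics([*(c+u*k),.058],[pi,0,yaw])) is None else q.round(2) for k in(-.112,.11)])
robot.goto([*p,.19],[pi,0,-.0785])
s=robot.sense(); print(s['t'],s['tcp_pos'],s['joint_pos'].round(2))
f=robot.grab_frame("wrist"); cv2.imwrite('pics/w2.png',f["image"][...,::-1]); P=cloud(f);x,y,z=[P[...,i] for i in range(3)]
m=(np.hypot(x-c[0],y-c[1])<.08)&(z>.083)&(z<.09)
if m.sum()>50: q=P[m]; print(len(q),cv2.minAreaRect(q[:,:2].astype(np.float32)),np.median(q[:,2]))
```

```text
-0.0785 [array([ 0.53,  0.68, -0.46,  1.72,  0.39,  0.84, -1.76]), array([ 0.27,  0.7 , -0.58,  1.72,  0.49,  0.87, -2.18])]
3.063092653589793 [array([ 0.87,  0.91, -1.07,  1.69,  0.89,  1.1 ,  1.02]), array([ 0.55,  0.93, -1.11,  1.7 ,  0.92,  1.12,  0.65])]
7.775 [ 0.6306932  -0.17199264  0.19037446] [ 0.55  0.53 -0.5   1.62  0.28  1.06 -1.68]
10802 ((0.6413847804069519, -0.06510363519191742), (0.11628297716379166, 0.052061326801776886), 85.34004974365234) 0.08543341255591336
```

View pics/w2.png

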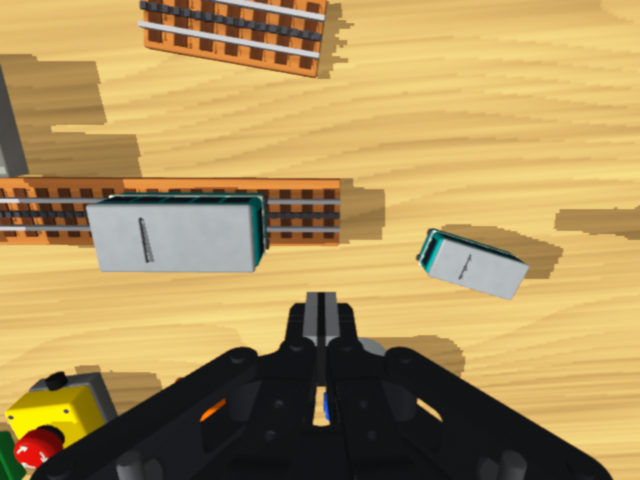

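The wrist view shows the car roof spanning columns 90–265, near row 235, with the fingers behind its rear end. The refined centre is (0.6405, -0.064) and the track heading is 85.3°. Now I lower the fingers and push.

Run:
```python
from plant import robot
from h import *
pi=np.pi; c=np.array([.6405,-.0642]); u=np.array([.0817,.9967])
P3=lambda k,z:[*(c+u*k),z]
def say(l,r): s=robot.sense(); print(l,r,round(s['t'],2),'k',((s['tcp_pos'][:2]-c)@u).round(4),s['tcp_pos'].round(4),s['wrist_force'].round(2))
robot.move_straight(P3(-.112,.058),vel=.12,attitude=[pi,0,-.0817])
r=robot.move_straight(P3(.06,.058),vel=.06,contact_N=12); say('push',r)
r=robot.move_straight(P3(.125,.058),vel=.03,contact_N=7); say('home',r)
f=robot.grab_frame("side"); np.savez('pics/side2.npz',**f); cv2.imwrite('pics/s2.png',cv2.resize(f["image"][195:375,130:370,::-1],(800,600),interpolation=cv2.INTER_CUBIC))
```

```text
push False 12.09 k 0.0598 [ 0.6454 -0.0046  0.058 ] [-0.46 -3.57  2.28]
home True 13.5 k 0.1035 [0.6489 0.039  0.058 ] [-0.53  0.32  3.7 ]
```

View pics/s2.png

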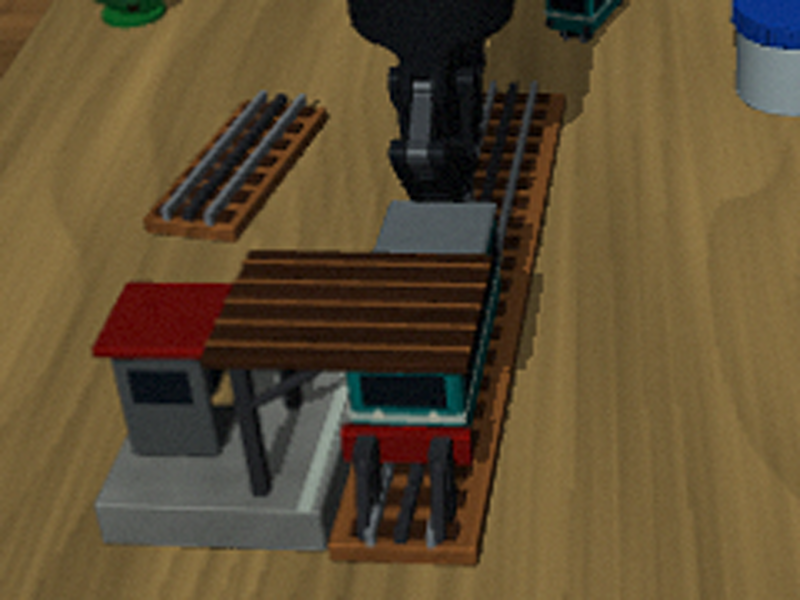

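The car now stands under the roof at the red buffer beam (crop 410,440). The stop came at k = 0.1035, exactly as predicted. I'll make one gentle slow push to confirm contact, back off, and measure.

Run:
```python
from plant import robot
from h import *
pi=np.pi; c=np.array([.6405,-.0642]); u=np.array([.0817,.9967])
P3=lambda k,z:[*(c+u*k),z]
def say(l,r): s=robot.sense(); print(l,r,round(s['t'],2),'k',((s['tcp_pos'][:2]-c)@u).round(4),s['wrist_force'].round(2))
r=robot.move_straight(P3(.113,.058),vel=.01,contact_N=9); say('again',r)
robot.move_straight(P3(.05,.058),vel=.1); robot.move_straight(P3(.03,.19),vel=.2); say('up',0)
f=robot.grab_frame("scene"); P=cloud(f);x,y,z=[P[...,i] for i in range(3)]
k=(x-c[0])*u[0]+(y-c[1])*u[1]; l=(x-c[0])*u[1]-(y-c[1])*u[0]
m=(k>.1)&(k<.2)&(abs(l)<.035)&(z>.082)&(z<.0905); print(m.sum(),'roof k',np.percentile(k[m],[1,99]),'l',np.percentile(l[m],[1,99]),'z',np.percentile(z[m],[5,50,95]))
cv2.imwrite('pics/c3.png',cv2.resize(f["image"][150:330,280:520,::-1],(800,600),interpolation=cv2.INTER_CUBIC))
```

```text
again True 14.27 k 0.1029 [-0.84 -1.09  4.07]
up 0 15.77 k 0.0304 [-0.44 -0.52 -0.97]
1122 roof k [0.12041937 0.19915163] l [-0.02551614  0.02527118] z [0.0836455  0.08546818 0.08711059]
```

View pics/c3.png

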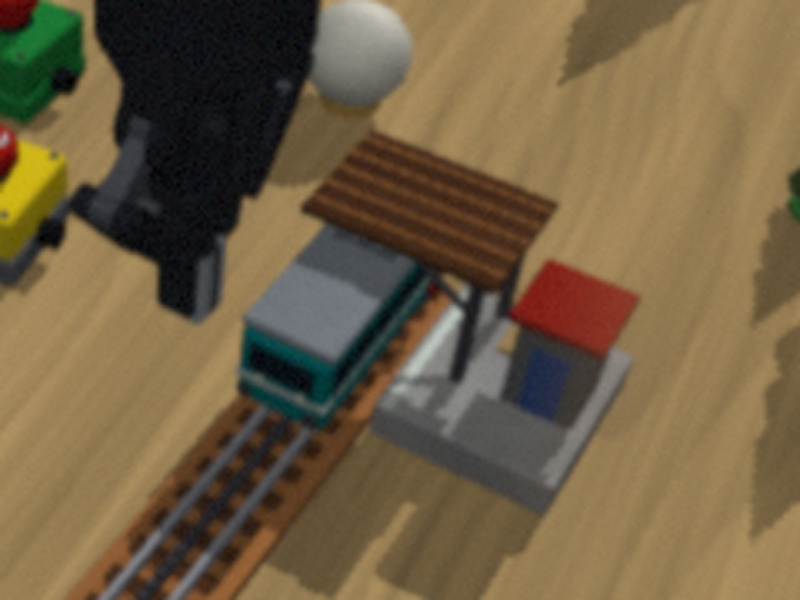

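The car's roof rear is at k = 0.120, so its centre is at 0.178 as predicted. It is level (85.5 mm), centred laterally within 0.2 mm, and two pushes were blocked at the same spot. Next I twist the button.

Run:
```python
from plant import robot
from h import *
pi=np.pi; c=[.4296,.1236]
def say(l,r=0): s=robot.sense(); print(l,r,round(s['t'],2),s['tcp_pos'].round(4),'yaw',s['tcp_rot'][2].round(3),s['wrist_force'].round(2),'tz',s['torque'].round(3),'op',round(s['opening'],3),s['gripper_force'],s['joint_pos'].round(2))
robot.goto([*c,.2],[pi,0,.9]); robot.grip(.72)
robot.move_straight([*c,.11],vel=.12)
r=robot.move_straight([*c,.065],vel=.05,contact_N=8); say('down',r)
if not r:
    robot.grip(0.,strength=40); say('grip')
    robot.move_straight([*c,.065],vel=.05,attitude=[pi,0,.45]); say('t1')
    robot.move_straight([*c,.065],vel=.05,attitude=[pi,0,.04]); say('t2')
```

```text
down False 19.41 [0.4298 0.1237 0.0652] yaw 0.9 [ 0.73  0.01 -0.24] tz [-0.017  0.079 -0.006] op 0.718 0.0 [ 0.21  0.46 -0.71  2.19  0.5   0.66 -1.52]
grip 0 19.74 [0.4296 0.1239 0.0654] yaw 0.9 [-1.51 -0.31  4.06] tz [0.074 0.389 0.076] op 0.438 39.567165576154366 [ 0.21  0.46 -0.71  2.19  0.5   0.66 -1.52]
t1 0 20.34 [0.4297 0.1235 0.0652] yaw 0.452 [-1.39 -0.51  4.8 ] tz [-0.229  0.24   0.094] op 0.441 39.63641498645302 [ 0.12  0.43 -0.6   2.19  0.41  0.63 -1.89]
t2 0 20.9 [0.4296 0.1231 0.065 ] yaw 0.042 [-0.82 -1.97  5.53] tz [-0.649  0.124  0.167] op 0.437 39.67474613164086 [ 0.04  0.41 -0.5   2.2   0.34  0.61 -2.23]
```

Run:
```python
from plant import robot
from h import *
c=[.4296,.1236]
robot.grip(.75); robot.sleep(.3)
robot.move_straight([*c,.2],vel=.12)
f=robot.grab_frame("wrist"); P=cloud(f); z=P[...,2]; d=np.hypot(P[...,0]-c[0],P[...,1]-c[1])
m=(d<.03)&(z>.055)&(z<.09); print('head',np.percentile(z[m],[2,50,98]),robot.sense()['t'])
a=robot.grab_frame("scene")["image"]; cv2.imwrite('pics/end.png',a[...,::-1])
```

```text
head [0.06823685 0.07841528 0.08051857] 22.9
```

View pics/end.png

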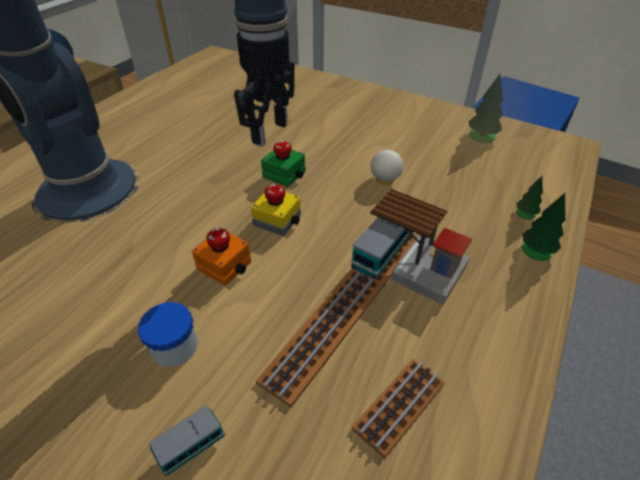

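The head is back up at 80.5 mm, and the car is home under the roof at (380,247). The tub, globe, booth and spare are where they were, and the gripper is clear of everything, so I'm handing in.

```bash
python3 -c "
from plant import robot
print(robot.close_job())"
```

```text
the job is handed in; nothing more can be done
None
```

The job is handed in at about 23 s: I latched the e-stop, pushed the car home against the buffer stop, twisted the head back up so the power is on again, and the four bystanders look undisturbed in the last picture.

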